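Hang the tool arm, switch on the light with the awl, and stow the awl in the arm

ROBOT

A 7-joint arm with a two-finger parallel gripper is mounted at the origin on the work surface. World frame = base frame: x ahead of the robot, y to its left, z up, the work surface at z = 0. Lengths are in m, angles in rad, forces in N, time in s.
With the tool pointing down it reaches from about 0.375 to 0.925 m from the base axis. Payload 3.1 kg.
Tool frame: the origin (TCP) lies between the finger pads; the fingertips stand 19 mm ahead of it and the grasp point (between the pads) is the TCP; z points along the fingers, y is the direction in which the jaws open and shut (so a half turn about z gives the same grasp; the last joint's range is limited). The gripper opens to 85 mm and grips with 20 to 120 N. Pads are 22 mm wide; open, the fingers measure 114 mm over their backs; the gripper's body (76 mm by 85 mm) begins 54 mm behind the grasp point. The pads swing forward as they close: fully open they stand 13 mm farther back than shut.
Start: joints at [1.082, 0.383, 0.044, 1.598, -0.018, 1.161, -0.05], TCP at [0.248, -0.601, 0.25] pointing down, gripper open.
Joint ranges: [-2.61, 2.61], [-0.41, 2.15], [-1.48, 1.57], [0, 2.5], [-1.57, 4.71], [0.05, 1.97], [-2.85, 2.85]. Speed limits (rad/s): [2.79, 2.79, 3.14, 3.14, 3.14, 3.14, 3.14].

INTERFACE

Orientations are given as a unit quaternion [x, y, z, w].
In Python, from bench import move_ptp, movel, move_j, move_gripper, pause, inverse_kinematics, read_camera, camera_params, MotionError, sign_off, look_for, tip_of, read_time_s, read_qpos, read_joint_vel, read_effort, read_eef_pos, read_tcp_rot, read_ft_force, read_ft_torque, read_finger_gap gives the robot as it stands. Calls block until the motion is done:
- move_ptp(position, orientation): joint-space move of the TCP to a pose.
- movel(position, orientation=None, speed=0.15): straight line of the TCP; orientation=None keeps the orientation; speed is the mean speed in m/s.
- move_j(angles): joint-space move.
- move_gripper(opening, effort=None): finger opening in m; effort is the grip in N (None keeps the last); returns when the fingers have stopped.
- pause(seconds).
- inverse_kinematics(position, orientation): joint angles nearest the present ones, or None.
- read_camera(name): name is "scene" or "top"; returns the picture (384x512x3 uint8, red, green, blue); there is no depth.
- camera_params(name): a dict with "K" (3x3 intrinsics, pixels), "dist_coeffs" ([k1, k2, p1, p2, k3] as OpenCV has them; the pictures are not rectified), "camera_from_world" (4x4, takes a point from world to camera coordinates). Camera axes: x right, y down, z forward; pixel columns grow to the right and rows downward; lengths in m; the calibration is good to about 2 mm. A picture is of the moment at which its call begins. camera_params takes no time and is no camera call.
A pose or a line that the arm cannot do raises MotionError and nothing moves.
- sign_off(): hands the job in, once; it reports no verdict.
Trained networks look in the newest picture that a camera, given by its name, has taken for a name from the list of things; names that differ only in an ending like _2 or _b are one class to them, and where a whole thing is asked for, a point or a joint stands for the part that bears it (a point fixed in the world has none). Each returns a list of dicts, best first, with "confidence" (0 to 1); they miss things now and then, are a little off and sometimes report something else, mostly with a low value. They report only what shows in the picture. A call takes as long as a camera call. They do not tell look-alikes from the thing itself.
- look_for(camera, name): "at" ([column, row] in pixels, amid what is visible of it).
- tip_of(camera, name): "at" ([column, row] in pixels: a listed point, or the origin of a listed thing).
Readings, each from a call of its own:
- read_time_s(): time.
- read_qpos(): joint angles.
- read_joint_vel(): joint speeds.
- read_effort(): joint torques, N m.
- read_eef_pos(): TCP position.
- read_tcp_rot(): TCP orientation.
- read_ft_force(): force on the tool from outside, world axes, zero at the start.
- read_ft_torque(): the same for the moment, N m.
- read_finger_gap(): finger opening in m.
Only numpy, scipy, OpenCV 4.12 (cv2) and the standard library are available. Lean on these libraries where they do the work, as an engineer would, in place of code of your own. Each camera call takes 0.05 s, during which the arm holds its last target. There are 200 camera calls.

TASK

Hang the steel holder arm on the slotted aluminium upright: put its two hooks into the upper two of the three slots, press its plate flat against the upright and then down until the hooks are fully home, and let go. Then take the awl by its handle and, touching the switch box with nothing but the awl, use its tip to switch on the second rocker from the right (seen from the robot; a rocker is on when its far half is pressed fully down), leaving the other three as they are. Finally lower the awl, tip down, into the square hole of the hung arm so that it hangs upright by its guard, and let go; do not shift or knock over the other things on the table.

Things in the scene. Friction and masses are not known exactly. Their poses are not given: they have to be found in the camera images.
- holder_grip (a point): Holder arm, plain steel, 0.25 kg, 168 mm long: a point in its web, half-way up, the place to grip, free from above or at a tilt. x points to the hooks, z up as it is to hang, y across. The web is a flat bar 12 mm thick (y), 30 mm high, 96 mm long. At its hook end is an upright cross plate 5 mm thick, 36 mm wide (y), from 17 mm above to 63 mm below this point.
- holder_seat (a point): On the back face of the holder arm's plate, mid-width, 62 mm along +x from holder_grip; same axes. Two hooks stick out there along +x, 8 mm wide (y): a neck 7 mm long and 8 mm high, then a leg 5 mm thick reaching 12 mm below the neck's underside (20 mm high in all). The upper neck's underside is level with this point, the lower one's 50 mm below.
- holder_hole (a point): Centre of the holder arm's square hole (28 by 28 mm) at the top face of its level frame (56 by 56 mm, 10 mm thick, top flush with the web's top): 66 mm along -x from holder_grip and 15 mm above it; same axes.
- rack: Fixed wooden rack, 190 by 72 mm and 148 mm high, in which the holder arm stands level at the start; x as the arm's, origin under it. The plate's foot stands in a trough 25 mm deep, the frame on a post between 8 mm lips: lift the arm straight up at least 35 mm first.
- slot_seat (a point): Fixed aluminium upright: middle of its top slot's bottom edge, on the front face. x points into the upright, away from the robot; z up. Three through slots, 12 mm wide, 26 mm high, bottoms 55, 105, 155 mm above the table; sheet 5 mm thick. The arm is home when holder_seat lies on this point with the same axes. It enters about 15 mm higher, then goes down.
- stand: The upright as a whole: 60 mm wide, 315 mm high, on a base 180 by 140 (y) by 12 mm; origin on the table under the front face, axes as slot_seat. A light bar 200 mm long (y) overhangs the front, 34 to 56 mm before the front face, 303 to 319 mm above the table, on two thin struts: a gripper comes in below it, leaning back towards the robot by 22 degrees or more.
- awl_handle (a point): Blunt awl, 0.09 kg, 161 mm long: centre of its square wooden handle (20 by 20 mm, 70 mm long). z runs up from tip to handle; x and y are square to the flats. Below the handle are a round steel guard (44 mm wide, 6 mm thick) and a shank 8 mm in diameter, 85 mm long. It starts upright in a fixed block.
- awl_guard (a point): Centre of the underside of the awl's guard, 41 mm below awl_handle along the awl; the guard rests on the frame's top when the awl is stowed.
- awl_tip (a point): Flat tip of the awl's shank, 126 mm below awl_handle along the awl.
- block: Fixed wooden block 70 by 70 by 95 mm high in which the awl stands at the start, guard on its top, shank in a 15 mm hole; origin under its centre.
- rocker3_pad (a point): The point to press: on the top face of the far half of the second rocker from the right, about 14 mm beyond its pivot. About 64 mm above the table when off, 55 mm when on; going on it also shifts about 2 mm along the box's +x.
- switchbox: Fixed grey switch box, 75 by 165 (y) by 45 mm high; origin under its centre, x away from the robot, y along the row to the left. Four black rockers in a row, 34 mm apart, each 20 mm wide and 44 mm long (x), pivoting at mid-length 56 mm above the table. They stay where left and take 2 to 3 N at the end to move.
- rocker1 (a joint): Leftmost rocker (rad): 0 off (near half down), 0.6 on (far half down). Starts off.
- rocker2 (a joint): Second rocker from the left, same values: starts on.
- rocker3 (a joint): Second rocker from the right, the one to switch on: starts off (0 to 0.06); fully on is 0.6.
- rocker4 (a joint): Rightmost rocker, same values: starts off.
- tub: Bystander: white plastic tub with lid, 100 mm in diameter, 105 mm high; origin under its centre.
- dropper: Bystander: small amber dropper bottle, 32 mm in diameter, 75 mm high; origin under its centre.
- jar: Bystander: small jar with a white cap, 48 mm in diameter, 65 mm high; origin under its centre.
- carton: Bystander: cardboard carton 100 by 140 by 50 mm high; origin under its centre.
- medallion: Bystander: flat wooden disc 70 mm in diameter, 8 mm thick; origin under its centre.
There are look-alikes about, which are no part of the job. What is shaped like the part that bears holder_grip but pink is not meant.

How it is judged:
On the way, in this order (a step that is already met when the one before it is completed fails the run):
1. the arm is home in the upper two slots and let go (x of holder_seat in the frame of slot_seat between -0.005 and 0.004 m and y of holder_seat in the frame of slot_seat between -0.005 and 0.005 m and z of holder_seat in the frame of slot_seat between -0.004 and 0.004 m and angle between the z axis of holder_seat and the z axis of slot_seat, either way round below 0.09 rad and angle between the x axis of holder_seat and the x axis of slot_seat, either way round below 0.12 rad and contact force between the fingers and holder below 0.1 N), for 0.2 s.
2. the second rocker from the right is pressed fully on with the awl (value of joint rocker3 above 0.5 rad and contact force between awl and switchbox above 0.2 N).
3. the awl hangs upright in the arm's square hole (z of awl_guard in the frame of holder_hole between -0.005 and 0.006 m and horizontal distance between awl_guard and holder_hole below 0.016 m and angle between awl_handle's own z axis and vertical below 0.2 rad), for 0.2 s.
At the end, for the whole second after the job is handed in: Arm home in the upper slots, at rest (holder_seat within 5, 5, 4 mm of slot_seat in x, y, z; upright to 0.09, square to 0.12 rad); rocker 3 over 0.5, 1 and 4 under 0.15, 2 over 0.45; awl at rest in the hole (guard within 16 mm, height -5 to +6 mm, upright to 0.2 rad) (all of step 3 and x of holder_seat in the frame of slot_seat between -0.005 and 0.004 m and y of holder_seat in the frame of slot_seat between -0.005 and 0.005 m and z of holder_seat in the frame of slot_seat between -0.004 and 0.004 m and angle between the z axis of holder_seat and the z axis of slot_seat, either way round below 0.09 rad and angle between the x axis of holder_seat and the x axis of slot_seat, either way round below 0.12 rad and value of joint rocker3 above 0.5 rad and value of joint each of rocker1, rocker4 below 0.15 rad and value of joint rocker2 above 0.45 rad and linear speed of each of holder, awl below 0.02 m/s); the robot touches nothing.
It fails at once if the robot or the holder arm touches the switch box (contact force between any of the fingers, the arm, holder and switchbox above 0.5 N).
It fails at once if another rocker is flipped (value of joint any of rocker1, rocker4 above 0.3 rad or value of joint rocker2 below 0.3 rad).
It fails at once if a bystander is shifted by more than 30 mm or tipped (distance of any of tub, dropper, jar, carton, medallion from where it was at the start of the episode above 0.03 m or angle between any of tub, dropper, jar, carton, medallion's own z axis and vertical above 0.5 rad).
It also fails if it takes over 72 s, if anything falls off the work surface, if the arm or the gripper's body presses on something with over 40 N, if the wrist force passes 120 N, or if a joint passes its speed limit or range.

## Working session

There is one attempt and no reset: what is moved stays moved. The work goes in short steps, each a Python script; the robot and the scene stay as the last script left them, time stands still between calls to the robot, and variables do not carry over. Pictures are saved under pics/ and viewed, about 8 in all and at most 12, crops included, and the job is handed in when it is done.

```bash
ls; mkdir -p pics; cat > h.py <<'E'
import numpy as np, cv2
from bench import *
from scipy.spatial.transform import Rotation as R
def shot(cam,fn=None):
    im=read_camera(cam)
    if fn: cv2.imwrite('pics/'+fn,im[:,:,::-1])
    return im
def P(cam):
    c=camera_params(cam);return np.array(c["K"],float),np.array(c["dist_coeffs"],float),np.array(c["camera_from_world"],float)
def proj(cam,X):
    K,d,T=P(cam);X=np.atleast_2d(np.asarray(X,float))
    return cv2.projectPoints(X,cv2.Rodrigues(T[:3,:3])[0],T[:3,3],K,d)[0][:,0]
def ray(cam,uv):
    K,d,T=P(cam);n=cv2.undistortPoints(np.array([[uv]],float),K,d)[0,0]
    Rm=T[:3,:3];o=-Rm.T@T[:3,3];v=Rm.T@np.array([n[0],n[1],1]);return o,v/np.linalg.norm(v)
def onz(cam,uv,z):
    o,v=ray(cam,uv);return o+v*(z-o[2])/v[2]
def tri(uv1,uv2,c1='scene',c2='top'):
    a,b=ray(c1,uv1),ray(c2,uv2)
    A=np.stack([a[1],-b[1]],1);s=np.linalg.lstsq(A,b[0]-a[0],rcond=None)[0]
    p,q=a[0]+s[0]*a[1],b[0]+s[1]*b[1];return (p+q)/2,np.linalg.norm(p-q)
E
cat > s1.py <<'E'
from h import *
np.set_printoptions(precision=4,suppress=True)
for c in('scene','top'):
    shot(c,c+'0.png');K,d,T=P(c);print(c,'cam at',-T[:3,:3].T@T[:3,3],'fwd',T[2,:3],K[0,0])
for n in['holder_grip','holder_seat','holder_hole','slot_seat','stand','awl_handle','awl_guard','awl_tip','rocker3_pad','switchbox','rack','block','tub','dropper','jar','carton','medallion']:
    for c in('scene','top'):
        print(n,c,[(np.round(r['at'],1).tolist(),round(r['confidence'],2)) for r in tip_of(c,n)[:4]])
print(read_time_s())
E
python3 s1.py; python3 -c "
import cv2,numpy as np
cv2.imwrite('pics/both0.png',np.vstack([cv2.imread('pics/scene0.png'),cv2.imread('pics/top0.png')])[:, :])"
```

```text
pics
scene cam at [0.923  0.2383 0.9563] fwd [-0.4674 -0.2514 -0.8476] 372.7985926690263
top cam at [ 0.3371 -0.008   1.3906] fwd [ 0.1076  0.0131 -0.9941] 370.1214236529175
holder_grip scene [([198.3, 130.0], 0.91), ([172.4, 176.9], 0.7)]
holder_grip top [([323.0, 181.4], 0.82), ([343.1, 246.7], 0.56)]
holder_seat scene [([212.8, 127.7], 0.66), ([157.1, 192.4], 0.64)]
holder_seat top [([325.8, 160.1], 0.65), ([335.5, 264.0], 0.64)]
holder_hole scene [([178.4, 135.5], 0.96), ([189.1, 156.9], 0.84), ([166.6, 181.4], 0.35), ([159.1, 193.1], 0.18)]
holder_hole top [([322.6, 200.0], 0.84), ([353.9, 234.4], 0.71), ([150.9, 166.6], 0.53)]
slot_seat scene [([223.2, 270.4], 0.8)]
slot_seat top [([245.0, 130.1], 0.84)]
stand scene [([225.8, 293.4], 0.61)]
stand top [([245.9, 141.7], 0.8)]
awl_handle scene [([324.7, 244.4], 0.56), ([220.7, 270.1], 0.4)]
awl_handle top [([328.6, 159.8], 0.62), ([192.1, 184.8], 0.43)]
awl_guard scene [([321.8, 249.3], 0.89)]
awl_guard top [([195.4, 181.0], 0.59), ([316.7, 188.0], 0.56)]
awl_tip scene [([282.5, 213.1], 0.43), ([290.3, 331.1], 0.28)]
awl_tip top [
[... 282 characters left out ...]
[([316.2, 187.4], 0.91), ([248.4, 142.8], 0.28)]
block scene [([317.9, 259.9], 0.55)]
block top [([199.9, 188.3], 0.63), ([245.0, 127.7], 0.63)]
tub scene [([120.5, 188.3], 0.79)]
tub top [([365.4, 170.2], 0.83), ([244.9, 129.9], 0.64), ([190.4, 186.0], 0.3)]
dropper scene [([237.9, 193.5], 0.6)]
dropper top [([315.2, 185.9], 0.72), ([277.1, 216.1], 0.6), ([323.2, 178.6], 0.35)]
jar scene [([289.4, 329.6], 0.61)]
jar top [([200.3, 139.7], 0.74)]
carton scene [([129.4, 257.3], 0.77), ([172.3, 178.4], 0.6), ([318.5, 262.4], 0.43)]
carton top [([324.9, 129.5], 0.63), ([149.6, 174.7], 0.3)]
medallion scene [([285.0, 214.3], 0.85)]
medallion top [([317.7, 186.2], 0.6), ([238.8, 215.5], 0.49)]
1.8
```

```bash
python3 -c "
import cv2,numpy as np
a=cv2.imread('pics/scene0.png')[90:360,100:440];b=cv2.imread('pics/top0.png')[100:285,110:400]
cv2.imwrite('pics/a0.png',cv2.resize(a,None,fx=2.2,fy=2.2,interpolation=2));cv2.imwrite('pics/b0.png',cv2.resize(b,None,fx=2.7,fy=2.7,interpolation=2))"
```

```text
(no output)
```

View pics/a0.png

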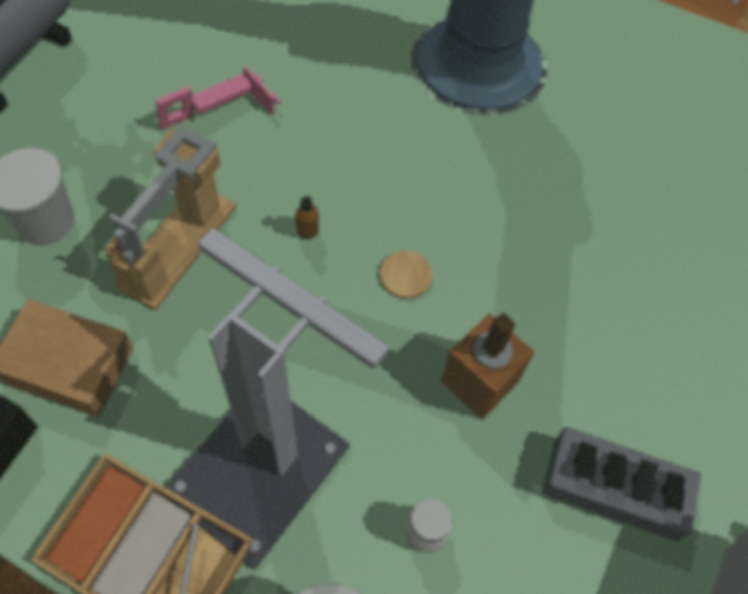

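View pics/b0.png

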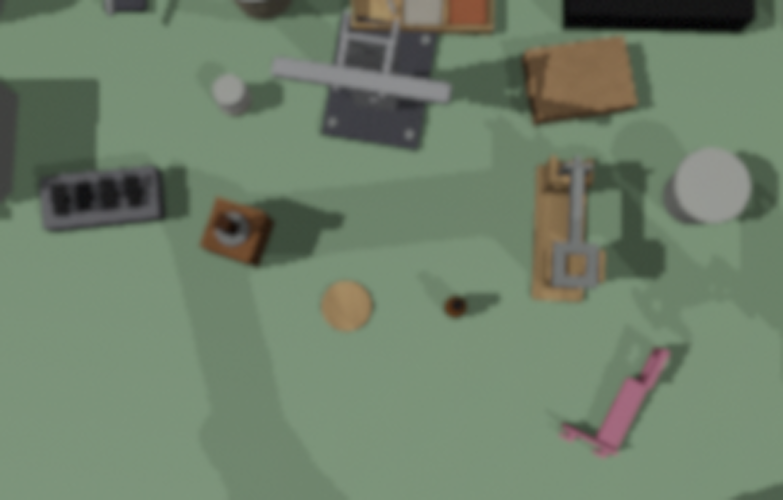

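The scene shows the steel holder in the rack at scene (172,177) / top (323,181). The pink look-alike lies flat at scene (198,130) / top (343,247). I choose the steel one. The awl is in its block at scene (322,247) / top (194,184), the box at scene (381,308) / top (147,173), and the stand with its light bar at scene (223,270) / top (245,130). Next I refine the poses by fitting the models to edges.

```bash
cat > fit.py <<'E'
from h import *
from scipy.optimize import minimize
def box(x0,x1,y0,y1,z):  # rectangle outline at height z
    c=[(x0,y0,z),(x1,y0,z),(x1,y1,z),(x0,y1,z)]
    return [(c[i],c[(i+1)%4]) for i in range(4)]
def samp(L,n=25):
    t=np.linspace(.04,.96,n)[:,None];return [np.array(a)+(np.array(b)-np.array(a))*t for a,b in L]
def grads(im):
    g=cv2.GaussianBlur(im.astype(np.float32),(0,0),1.0)
    return cv2.Sobel(g,cv2.CV_32F,1,0,ksize=3),cv2.Sobel(g,cv2.CV_32F,0,1,ksize=3)
def world(p,X):
    c,s=np.cos(p[2]),np.sin(p[2]);M=np.array([[c,-s,0],[s,c,0],[0,0,1]])
    return X@M.T+np.array([p[0],p[1],p[3] if len(p)>3 else 0])
def score(p,lines,G):
    tot=0
    for cam,L in lines.items():
        gx,gy=G[cam];S=samp(L)
        uv=proj(cam,world(p,np.concatenate(S))).reshape(len(S),-1,2).astype(np.float32)
        for u in uv:
            d=u[-1]-u[0];n=np.array([-d[1],d[0]])/np.linalg.norm(d)
            a=cv2.remap(gx,u[None,:,0],u[None,:,1],1).reshape(-1,gx.shape[2])@np.ones(3)*n[0]+cv2.remap(gy,u[None,:,0],u[None,:,1],1).reshape(-1,gx.shape[2])@np.ones(3)*n[1]
            tot+=abs(a.mean())*np.linalg.norm(d)
    return -tot
def fit(p0,lines,ims,spread=(.012,.012,.08),N=9):
    G={c:grads(ims[c]) for c in lines};best=None
    rng=[np.linspace(-s,s,N) for s in spread]
    if len(p0)>3: rng.append(np.linspace(-.004,.004,3))
    C=[np.array(p0)+np.array(d) for d in np.stack(np.meshgrid(*rng),-1).reshape(-1,len(p0))]
    C=sorted(C,key=lambda q:score(q,lines,G))[:3]
    r=[]
    for q in C:
        sx=np.vstack([q]+[q+np.eye(len(q))[i]*(.03 if i==2 else .003) for i in range(len(q))])
        r.append(minimize(score,q,(lines,G),method='Nelder-Mead',options=dict(initial_simplex=sx,xatol=1e-4,fatol=.5)))
    b=min(r,key=lambda r:r.fun);return b.x,b.fun
def draw(im,cam,p,L,col):
    for a,b in L:
        u=proj(cam,world(p,np.array([a,b])));cv2.line(im,tuple(int(round(k*64)) for k in u[0]*4),tuple(int(round(k*64)) for k in u[1]*4),col,1,cv2.LINE_AA,4)
E
cat > s2.py <<'E'
from fit import *
np.set_printoptions(precision=4,suppress=True)
pr=lambda *a:print(*a)
for n,a,b in[('hole',(189.1,156.9),(322.6,200)),('grip',(172.4,176.9),(323,181.4)),('seat',(157.1,192.4),(325.8,160.1)),('slot',(223.2,270.4),(245,130.1)),('guard',(321.8,249.3),(195.4,181)),('handle',(324.7,244.4),(192.1,184.8)),('block?',(317.9,259.9),(199.9,188.3)),('jar',(289.4,329.6),(200.3,139.7)),('tub',(120.5,188.3),(365.4,170.2))]: pr(n,*tri(a,b))
A=lambda x,y:(100+x/2.2,90+y/2.2);B=lambda x,y:(110+x/2.7,100+y/2.7)
for x,y in[(272,57),(275,78),(451,85),(447,103)]:pr('bar top',onz('top',B(x,y),.319))
for x,y in[(200,240),(212,230),(385,350),(377,363)]:pr('bar scene',onz('scene',A(x,y),.319))
for x,y in[(321,133),(420,150)]:pr('base top',onz('top',B(x,y),.012))
pr('base sc',onz('scene',A(348,443),.012))
for x,y in[(42,180),(48,229),(162,213),(157,166)]:pr('box top',onz('top',B(x,y),.045))
for x,y in[(566,430),(698,475),(690,528),(548,485)]:pr('box sc',onz('scene',A(x,y),.045))
for x,y in[(201,248),(220,200),(272,215),(255,265)]:pr('block top',onz('top',B(x,y),.095))
for c,uv in[('scene',(378.6,306.8)),('top',(151.8,167.4))]:pr('pad',onz(c,uv,.064))
for n,uv,z in[('med',(238.8,215.5),.008),('drop',(277.1,216.1),.04),('carton',(324.9,129.5),.025),('jar',(195,134),.06)]:pr(n,onz('top',uv,z))
E
python3 s2.py
```

```text
hole [ 0.4477 -0.221   0.1462] 0.008467790646518517
grip [ 0.5155 -0.2285  0.1292] 0.0006625852319989567
seat [ 0.5845 -0.2312  0.1443] 0.009860393268518144
slot [0.6846 0.0403 0.1559] 0.00712208218597285
guard [0.5093 0.2126 0.1119] 0.002278185231789651
handle [0.496  0.2181 0.1198] 0.010890731203322323
block? [0.4952 0.2121 0.0132] 0.0013079049563335563
jar [ 0.6906  0.224  -0.0214] 0.001523142929289566
tub [ 0.5753 -0.4044  0.025 ] 0.004432752726714914
bar top [0.6627 0.1398 0.319 ]
bar top [0.6389 0.1355 0.319 ]
bar top [ 0.6351 -0.0586  0.319 ]
bar top [ 0.6147 -0.0546  0.319 ]
bar scene [ 0.6358 -0.0566  0.319 ]
bar scene [ 0.6214 -0.0529  0.319 ]
bar scene [0.6523 0.1411 0.319 ]
bar scene [0.666  0.1405 0.319 ]
base top [0.6471 0.1086 0.012 ]
base top [ 0.6258 -0.0312  0.012 ]
base sc [0.6494 0.1099 0.012 ]
box top [0.566  0.4899 0.045 ]
box top [0.498  0.4771 0.045 ]
box top [0.5237 0.32   0.045 ]
box top [0.5888 0.3303 0.045 ]
box sc [0.5264 0.3294 0.045 ]
box sc [0.5058 0.4844 0.045 ]
box sc [0.568  0.4936 0.045 ]
box sc [0.5962 0.3342 0.045 ]
block top [0.4717 0.254  0.095 ]
block top [0.5357 0.2317 0.095 ]
block top [0.5174 0.1623 0.095 ]
block top [0.451  0.1821 0.095 ]
pad [0.561  0.3934 0.064 ]
pad [0.562  0.3848 0.064 ]
med [0.3968 0.0637 0.008 ]
drop [ 0.3966 -0.0776  0.04  ]
carton [ 0.7291 -0.2538  0.025 ]
jar [0.6912 0.2319 0.06  ]
```

```bash
cat > s3.py <<'E'
from fit import *
import json
np.set_printoptions(precision=4,suppress=True)
ims={c:cv2.imread(f'pics/{c}0.png') for c in('scene','top')}
bar=box(-.056,-.034,-.1,.1,.319); front=[((0,-.03,.315),(0,.03,.315))]
basef=lambda x0:[((x0,-.07,.012),(x0,.07,.012)),((x0,.07,.012),(x0+.05,.07,.012)),((x0,-.07,.012),(x0+.05,-.07,.012))]
holder=lambda z0=0:box(-.094,-.038,-.028,.028,.015)+box(-.08,-.052,-.014,.014,.015)+[((-.036,-.006,.015),(.055,-.006,.015)),((-.036,.006,.015),(.055,.006,.015)),((.057,-.018,.017),(.057,.018,.017)),((.062,-.018,.017),(.062,.018,.017))]
M={'stand':([.685,.037,-.123],bar),'box':([.545,.407,.143],box(-.0375,.0375,-.0825,.0825,.045)),
'block':([.4935,.208,-.27],box(-.035,.035,-.035,.035,.095)),'holder':([.515,-.227,-.1,.133],holder())}
out={}
for k,(p0,L) in M.items():
    p,f=fit(p0,{'scene':L,'top':L},ims);out[k]=p.tolist();print(k,p,f)
    for c in('scene','top'):print('   ',c,fit(p,{c:L},ims,(.006,.006,.04),5)[0])
json.dump(out,open('poses.json','w'))
T=[]
for k,w in[('stand',60),('box',40),('block',32),('holder',50)]:
    p,L=out[k],M[k][1];row=[]
    for c in('scene','top'):
        im=cv2.resize(ims[c],None,fx=4,fy=4,interpolation=cv2.INTER_CUBIC);draw(im,c,p,L,(0,255,255))
        ctr=proj(c,world(p,np.array([[-.02 if k=='holder' else 0,0,.015 if k=='holder' else L[0][0][2]]])))[0]*4
        x,y=[int(max(0,min(v-s/2,m-s))) for v,s,m in zip(ctr,(400,296),(2048,1536))];cr=im[y:y+296,x:x+400];row.append(cv2.resize(cr,(400,296)))
    T.append(np.hstack(row))
cv2.imwrite('pics/f1.png',np.vstack(T[:2]));cv2.imwrite('pics/f2.png',np.vstack(T[2:]))
E
python3 s3.py
```

```text
stand [ 0.6866  0.0358 -0.1449] -88447.9316160173
    scene [ 0.6868  0.036  -0.1428]Traceback (most recent call last):
  File "s3.py", line 13, in <module>
    for c in('scene','top'):print('   ',c,fit(p,{c:L},ims,(.006,.006,.04),5)[0])
                                          ~~~^^^^^^^^^^^^^^^^^^^^^^^^^^^^^^^
  File "fit.py", line 33, in fit
    r.append(minimize(score,q,(lines,G),method='Nelder-Mead',options=dict(initial_simplex=sx,xatol=1e-4,fatol=.5)))
             ~~~~~~~~^^^^^^^^^^^^^^^^^^^^^^^^^^^^^^^^^^^^^^^^^^^^^^^^^^^^^^^^^^^^^^^^^^^^^^^^^^^^^^^^^^^^^^^^^^^^^
    res = _minimize_neldermead(fun, x0, args, callback, bounds=bounds,
                               **options)
    fsim[j] = func(sim[j])
              ~~~~^^^^^^^^
    fx = function(np.copy(x), *(wrapper_args + args))
  File "fit.py", line 18, in score
    uv=proj(cam,world(p,np.concatenate(S))).reshape(len(S),-1,2).astype(np.float32)
       ~~~~^^^^^^^^^^^^^^^^^^^^^^^^^^^^^^^^
  File "h.py", line 11, in proj
    K,d,T=P(cam);X=np.atleast_2d(np.asarray(X,float))
          ~^^^^^
  File "h.py", line 9, in P
    c=camera_params(cam);return np.array(c["K"],float),np.array(c["dist_coeffs"],float),np.array(c["camera_from_world"],float)
ValueError: time passes only in moves, steps and waits
```

```bash
sed -i 's/^def P(cam):/import functools\n@functools.lru_cache\ndef P(cam):/' h.py; python3 s3.py
```

```text
stand [ 0.6866  0.0358 -0.1449] -88447.9316160173
    scene [ 0.6868  0.036  -0.1428]
    top [ 0.6859  0.0365 -0.1486]
box [0.548  0.4116 0.1239] -49939.89559076442
    scene [0.5474 0.4113 0.1312]
    top [0.5366 0.4102 0.1509]
block [ 0.4988  0.214  -0.3031] -32071.719510278785
    scene [ 0.5015  0.2193 -0.2402]
    top [ 0.4954  0.2149 -0.3058]
holder [ 0.5251 -0.2256 -0.0272  0.1401] -42567.773661357234
    scene [ 0.5454 -0.2035 -0.019   0.1782]
    top [ 0.5252 -0.2248 -0.0287  0.1459]
```

View pics/f1.png

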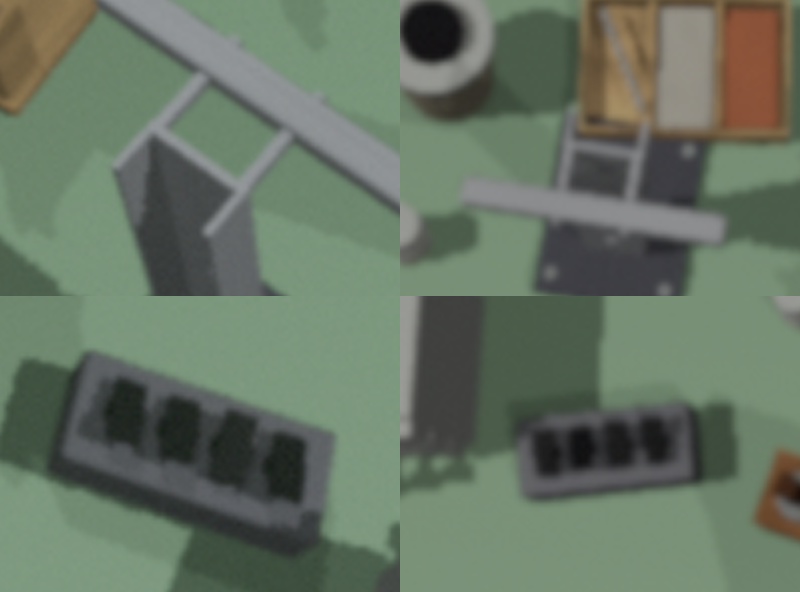

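View pics/f2.png

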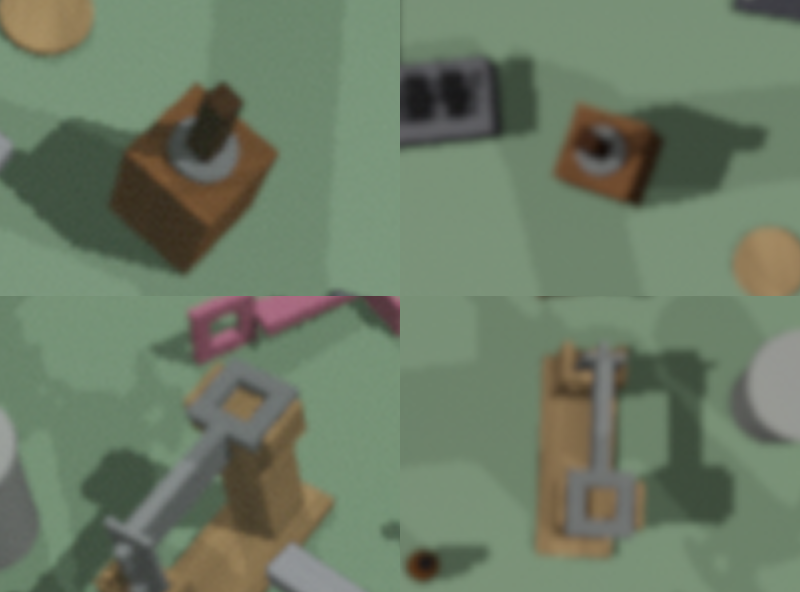

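```bash
cat > s4.py <<'E'
from fit import *
import json
from scipy.optimize import least_squares
np.set_printoptions(precision=4,suppress=True)
src=open('s3.py').read().split("out={}")[0].split("ims=")[1];exec("ims="+src)
O=json.load(open('poses.json'));org={}
for k in O:
    for c in('scene','top'):
        p,L=O[k],M[k][1]
        ctr=proj(c,world(p,np.array([[-.02 if k=='holder' else 0,0,.015 if k=='holder' else L[0][0][2]]])))[0]*4
        org[k,c]=[int(max(0,min(v-s/2,m-s))) for v,s,m in zip(ctr,(400,296),(2048,1536))]
px=lambda k,c,pts:(np.array(pts,float)+org[k,c]+.5)/4-.5
def solve(k,p0,clicks):
    def f(p):return np.concatenate([(proj(c,world(p,np.array(m)))-px(k,c,u)).ravel() for c,(m,u) in clicks.items()])
    r=least_squares(f,p0,loss='soft_l1');print(k,r.x,'rms px',np.sqrt(np.mean(r.fun**2)));return r.x
q=lambda h,z,w=None:[(h,w or h,z),(h,-(w or h),z),(-h,-(w or h),z),(-h,w or h,z)] # far-left far-right near-right near-left
fr=[(-.066+a,b,.015) for a,b,_ in q(.028,0)];ih=[(-.066+a,b,.015) for a,b,_ in q(.014,0)]
N={}
# scene: camera looks back at robot: near (-x) is up-ish; clicks in order far-left, far-right, near-right, near-left
N['holder']=solve('holder',[.52,-.226,-.03,.135],{'scene':([fr[3],fr[2],fr[1],ih[3],ih[2]],[(298,97),(240,66),(190,112),(268,104),(241,86)]),'top':(fr+[(.062,0,.017)],[(167,174),(232,174),(236,241),(168,241),(206,54)])})
N['box']=solve('box',O['box'],{'scene':(q(.0375,.045,.0825),[(312,225),(65,155),(90,56),(333,140)]),'top':(q(.0375,.045,.0825),[(119,126),(288,108),(294,184),(124,201)])})
N['block']=solve('block',[.4935,.208,-.27],{'scene':(q(.035,.095),[(210,225),(125,152),(197,85),(278,153)]),'top':(q(.035,.095),[(178,104),(250,132),(226,199),(155,170)])})
g=[onz(c,px('block',c,[u])[0],.101) for c,u in(('scene',(204,152)),('top',(199,149)))];print('guard',g,tri(px('block','scene',[(204,152)])[0],px('block','top',[(199,149)])[0]))
h=tri(px('block','scene',[(228,92)])[0],px('block','top',[(198,147)])[0]);print('handle top?',h)
N['stand']=np.array(O['stand'])
for k,s in(('holder',(.003,.003,.02)),('box',(.003,.003,.02)),('block',(.003,.003,.02))):
    L=M[k][1];p,f=fit(N[k],{'scene':L,'top':L},ims,s,5);print(k,'refined',p,f)
json.dump({k:list(v) for k,v in N.items()},open('poses2.json','w'))
rows=[]
for k in('holder','box','block','stand'):
    r=[]
    for c in('scene','top'):
        im=cv2.resize(ims[c],None,fx=4,fy=4,interpolation=cv2.INTER_CUBIC)
        for a,b in M[k][1]:
            u=(proj(c,world(N[k],np.array([a,b])))+.5)*4-.5;cv2.line(im,*[tuple(int(v) for v in t) for t in u],(0,255,255),1)
        x,y=org[k,c];r.append(im[y:y+296,x:x+400])
    rows.append(np.vstack(r))
cv2.imwrite('pics/ov.png',cv2.resize(np.vstack([np.hstack(rows[:2]),np.hstack(rows[2:])])[:,:],None,fx=.5,fy=.5) if 0 else np.hstack(rows[:2]))
E
python3 s4.py
```

```text
holder [ 0.5237 -0.2267 -0.0278  0.1319] rms px 0.7519355445639044
box [0.545  0.4089 0.1265] rms px 1.7952856386131508
block [ 0.4996  0.2149 -0.3034] rms px 0.6883869693692538
guard [array([0.5021, 0.2159, 0.101 ]), array([0.4993, 0.2161, 0.101 ])] (array([0.5   , 0.2163, 0.097 ]), np.float64(0.0010606376463187738))
handle top? (array([0.4919, 0.2107, 0.1635]), np.float64(0.009215785828595885))
holder refined [ 0.5252 -0.2255 -0.0269  0.1401] -42571.02299902017
box refined [0.5481 0.4115 0.125 ] -49920.82517624729
block refined [ 0.4988  0.2141 -0.3023] -32072.98988500249
```

View pics/ov.png

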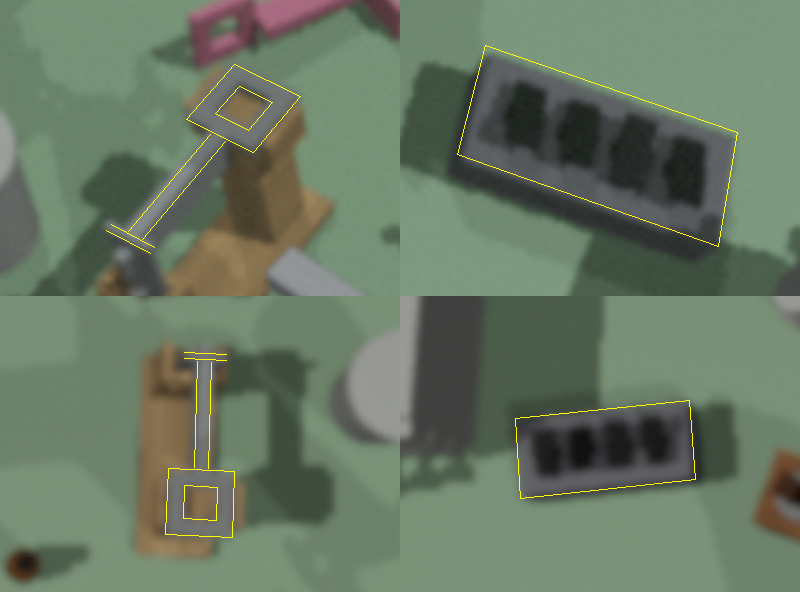

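The overlay sits on the steel arm's frame and web in both views, so the choice holds (pink rejected). The box outline is about right. Next is the grasp.

```bash
cat >> h.py <<'E'
def ori(yaw,th,s=-1):
    z=np.array([np.sin(th),0,-np.cos(th)]);y=np.array([0,s,0.]);x=np.cross(y,z)
    return (R.from_euler('z',yaw)*R.from_matrix(np.stack([x,y,z],1))).as_quat()
def off(p,yaw,d): return np.array(p)+R.from_euler('z',yaw).apply(d)
TH=np.radians(28)
HG=np.array([.5245,-.226,.135]);HY=-.027
SG=np.array([.6866,.0358,.155]);SY=-.145   # slot_seat
np.set_printoptions(precision=4,suppress=True)
E
cat > s5.py <<'E'
from h import *
print(read_qpos(),read_tcp_rot())
home=off(SG,SY,[-.062,0,0])
for s in(-1,1):
    for n,p,y in[('pre',HG+[0,0,.1],HY),('grip',HG,HY),('appr',off(home,SY,[-.06,0,.016]),SY),('home',home,SY)]:
        print(s,n,inverse_kinematics(p,ori(y,TH,s)))
for th in(0,.2,.35):print(th,inverse_kinematics([.5,.216,.142],ori(-.3,th)),inverse_kinematics([.562,.392,.19],ori(-.3,th)))
E
python3 s5.py
```

```text
[ 1.0822  0.3829  0.0439  1.5979 -0.0179  1.1612 -0.0499] [ 0.981   0.1942  0.     -0.    ]
-1 pre [ 0.7074  0.0586 -0.2798  2.116  -0.3347  0.5401 -0.9155]
-1 grip [ 0.6687  0.2206 -0.2524  2.1915 -0.4445  0.3126 -0.7682]
-1 appr [ 0.2109  0.1572 -0.5034  2.1833  0.6547  0.4462 -2.5292]
-1 home [ 0.0944  0.2739 -0.3463  2.0736  0.6686  0.4268 -2.4958]
1 pre [ 0.6512  0.0556 -0.2224  2.1184 -0.3425  0.5409  2.2321]
1 grip [ 0.8167  0.2355 -0.4117  2.1849 -0.3219  0.3032  2.2668]
1 appr [ 0.6169  0.236  -0.9424  2.1685  0.8447  0.5183  0.4744]
1 home [ 0.6541  0.4374 -1.0002  2.051   1.0628  0.6144  0.3788]
0 [ 0.1873  0.4316 -0.7947  1.9133  0.3756  0.9508 -2.6554] [-1.1691  0.5919  0.7031  1.5831 -0.4125  1.1198 -2.2384]
0.2 [-1.1933  0.2969  0.7097  2.0782 -0.0719  0.6984 -2.3379] [-1.2747  0.5294  0.705   1.683  -0.2122  0.9313 -2.4139]
0.35 [-1.4768  0.3189  0.9492  2.1596  0.019   0.5644 -2.4677] [-1.3532  0.4998  0.707   1.7524 -0.0228  0.8123 -2.5958]
```

```bash
cat > s6.py <<'E'
from h import *
q=ori(HY,TH,1)
move_gripper(.06,60)
move_ptp(HG+[0,0,.12],q)
movel(HG+[0,0,.002],q,.12)
print('F',read_ft_force())
move_gripper(0.0,80); print('gap',read_finger_gap(),'F',read_ft_force())
movel(HG+[0,0,.062],q,.06); print('F lifted',read_ft_force(),read_ft_torque(),read_finger_gap())
movel(HG+[0,0,.1],q,.12)
home=off(SG,SY,[-.062,0,0])
A=off(home,SY,[-.055,0,.0155]);q2=ori(SY,TH,1)
movel(off(A,SY,[-.03,0,.03]),q2,.15)
movel(A,q2,.08);pause(.3)
print('at',read_eef_pos(),'F',read_ft_force(),read_time_s())
shot('scene','scene1.png');shot('top','top1.png')
for n in('holder_grip','holder_seat','holder_hole','slot_seat'):
    for c in('scene','top'):print(n,c,[(np.round(r['at'],1).tolist(),round(r['confidence'],2)) for r in tip_of(c,n)[:3]])
E
python3 s6.py;python3 - <<'E'
from h import *
home=off(SG,SY,[-.062,0,0]);A=off(home,SY,[-.055,0,.0155])
pts={'grip':[0,0,0],'hole':[-.066,0,.015],'seat':[.062,0,0]}
t=[]
for c in('scene','top'):
    im=cv2.imread(f'pics/{c}1.png')
    for k,d in pts.items():print(c,k,proj(c,off(A,SY,d))[0])
    print(c,'slot',proj(c,SG)[0])
    ctr=proj(c,off(A,SY,[.02,0,.05]))[0]
    x,y=int(ctr[0]-50),int(ctr[1]-37);cr=cv2.resize(im[y:y+74,x:x+100],None,fx=4,fy=4,interpolation=2);t.append(cv2.resize(cr,(400,296)));print(c,'org',x,y)
cv2.imwrite('pics/appr.png',np.hstack(t))
E
```

```text
F [ 0.6126 -0.4651 -0.0825]
gap 0.011508521326628588 F [-2.4204  0.5206  5.4788]
F lifted [-0.245   0.7676 -3.4426] [-0.0048  0.7344 -0.0152] 0.010885501342499907
at [0.5709 0.0528 0.171 ] F [ 0.2677 -0.3435 -3.2559] 10.4083
holder_grip scene [([197.3, 131.2], 0.75), ([255.3, 227.2], 0.63)]
holder_grip top [([239.3, 164.8], 0.7), ([340.6, 249.9], 0.59), ([192.6, 184.7], 0.32)]
holder_seat scene [([208.0, 127.8], 0.96), ([240.1, 250.0], 0.86), ([284.6, 214.9], 0.68)]
holder_seat top [([333.5, 262.8], 0.78), ([248.1, 143.7], 0.49)]
holder_hole scene [([180.7, 134.1], 0.86), ([271.9, 208.6], 0.72)]
holder_hole top [([355.7, 234.1], 0.81)]
slot_seat scene [([221.3, 271.8], 0.92)]
slot_seat top [([246.0, 129.0], 0.55)]
scene grip [253.5956 230.5342]
scene hole [270.1183 207.9826]
scene seat [237.3763 249.8947]
scene slot [222.6452 270.4963]
scene org 198 189
top grip [241.1457 161.4101]
top hole [237.474  180.0282]
top seat [244.3325 143.5508]
top slot [247.2571 129.1602]
top org 191 115
```

View pics/appr.png

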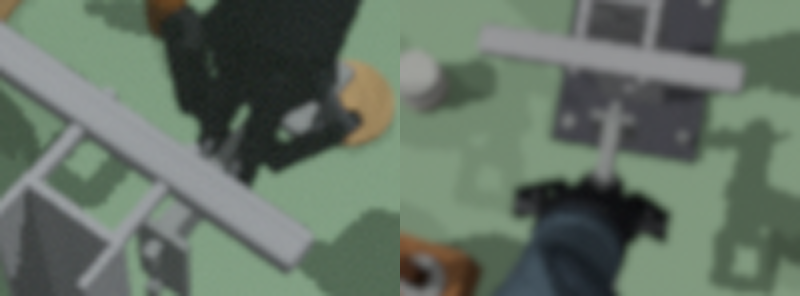

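The view shows the arm held in line below the light bar, with the plate centre at top (244,143), as predicted. I'll go in gently, watching the force.

```bash
cat > s7.py <<'E'
from h import *
q2=ori(SY,TH,1)
home=off(SG,SY,[-.062,0,0])
F0=read_ft_force()
def go(dx,dy,dz,sp=.05):
    movel(off(home,SY,[dx,dy,dz]),q2,sp)
    f=read_ft_force()-F0;return R.from_euler('z',-SY).apply(f)
print(go(-.02,0,.017));pause(.2);F0=read_ft_force()
for dx in np.arange(-.017,.0051,.002):
    f=go(dx,0,.017,.03);e=R.from_euler('z',-SY).apply(read_eef_pos()-home)
    print(round(dx,4),'F',f,'e',e,'t',read_ft_torque())
    if np.linalg.norm(f)>8:break
E
python3 s7.py
```

```text
[ 0.7078 -0.3577  0.5454]
-0.017 F [-0.1576  0.2857 -1.1326] e [-0.0167 -0.      0.0172] t [ 0.0831  0.8055 -0.0292]
-0.015 F [ 0.3954 -0.4557 -0.1333] e [-0.0148 -0.      0.017 ] t [0.0675 0.8105 0.0609]
-0.013 F [-1.1174 -1.3921 -0.9594] e [-0.0128  0.      0.017 ] t [ 0.0776  0.76   -0.0327]
-0.011 F [-0.6627 -0.3606 -0.2447] e [-0.0108  0.      0.0171] t [ 0.1449  0.7715 -0.0112]
-0.009 F [-0.7174 -0.1034 -0.285 ] e [-0.0088 -0.      0.0171] t [ 0.1653  0.791  -0.0335]
-0.007 F [-0.5959 -1.0636 -0.283 ] e [-0.0068 -0.      0.0171] t [ 0.1025  0.802  -0.0028]
-0.005 F [-0.816   0.1503 -0.5076] e [-0.0048 -0.      0.0171] t [ 0.0907  0.7612 -0.0541]
-0.003 F [-0.9374 -0.3978 -0.1411] e [-0.0028 -0.      0.0171] t [ 0.1285  0.7531 -0.0322]
-0.001 F [-0.5889  0.3726 -0.2041] e [-0.0008 -0.      0.017 ] t [ 0.0297  0.7848 -0.0074]
0.001 F [-1.4503 -0.9133 -0.4015] e [ 0.0012 -0.      0.0171] t [ 0.0504  0.7277 -0.0912]
0.003 F [-6.5414  0.0473  1.8125] e [0.0017 0.     0.0163] t [ 0.1426  1.2148 -0.0586]
0.005 F [-13.5381  -0.7437   7.5033] e [0.0017 0.0001 0.0156] t [ 0.0967  1.9058 -0.1226]
```

```bash
cat > s8.py <<'E'
from h import *
q2=ori(SY,TH,1)
home=off(SG,SY,[-.062,0,0])
F0=np.array([.2,-.3,-3.2])
def go(dx,dy,dz,sp=.05):
    movel(off(home,SY,[dx,dy,dz]),q2,sp)
    return R.from_euler('z',-SY).apply(read_ft_force()-F0)
go(.0015,0,.015)
for dz in list(np.arange(.013,-.006,-.002)):
    f=go(.0015,0,dz,.03);e=R.from_euler('z',-SY).apply(read_eef_pos()-home)
    print(round(dz,4),'F',f,'e',e)
    if f[2]>14 or np.linalg.norm(f)>30:break
shot('scene','scene2.png');shot('top','top2.png');print(read_finger_gap(),read_time_s())
E
python3 s8.py
```

```text
0.013 F [-0.8909  0.5128 -0.9087] e [ 0.0017 -0.0001  0.0128]
0.011 F [-1.0141  0.4186  0.4984] e [ 0.0017 -0.0001  0.0109]
0.009 F [-0.6315  0.1602  0.5709] e [ 0.0017 -0.      0.0089]
0.007 F [-0.8846  1.383  -1.061 ] e [ 0.0017 -0.      0.007 ]
0.005 F [ 0.0104 -0.6653  0.6411] e [ 0.0016 -0.      0.0049]
0.003 F [-0.5507  1.183   0.2414] e [0.0017 0.0001 0.003 ]
0.001 F [-8.318  -1.3771 10.1398] e [0.0016 0.0001 0.0026]
-0.001 F [-17.322   -3.0345  22.8159] e [0.0015 0.0003 0.0023]
0.01069274916461383 17.3083
```

```bash
cat > s9.py <<'E'
from h import *
q2=ori(SY,TH,1)
home=off(SG,SY,[-.062,0,0])
movel(off(home,SY,[.0014,0,.0024]),q2,.02);print(read_ft_force())
move_gripper(.06,60);pause(.3);print('released',read_ft_force(),read_finger_gap())
d=np.array([-np.sin(TH),0,np.cos(TH)])
movel(off(home,SY,[.0014,0,.0024]+.03*d),q2,.05);print(read_ft_force())
movel(off(home,SY,d*.09+[-.06,0,0]),q2,.15)
movel(off(home,SY,d*.12+[-.17,0,0]),q2,.2)
pause(.2);print(read_eef_pos(),read_qpos(),read_time_s())
shot('scene','scene3.png');shot('top','top3.png')
for n in('holder_hole','awl_handle','awl_guard','rocker3_pad'):
    for c in('scene','top'):print(n,c,[(np.round(r['at'],1).tolist(),round(r['confidence'],2)) for r in tip_of(c,n)[:3]])
H=off(home,SY,[-.066,0,.015]);print('hole expected',H,proj('scene',H),proj('top',H))
t=[]
for c,p,w in(('scene',H,40),('top',H,40),('scene',[.497,.215,.13],40),('top',[.497,.215,.13],40)):
    im=cv2.imread(f'pics/{c}3.png');u=proj(c,p)[0];x,y=int(u[0]-32),int(u[1]-24);print('org',c,x,y)
    cr=cv2.resize(im[y:y+48,x:x+64],(400,300),interpolation=2)
    t.append(cr)
cv2.imwrite('pics/c3.png',np.vstack([np.hstack(t[:2]),np.hstack(t[2:])]))
E
python3 s9.py
```

```text
[-3.2605  0.9144  2.6846]
released [-0.9728  0.6465  0.9636] 0.059444919988664136
[-0.4699 -0.4368 -0.0775]
[0.4019 0.0774 0.2607] [ 0.152  -0.3796 -0.5268  2.3852  0.0832  0.663   0.9864] 21.0167
holder_hole scene [([180.2, 135.6], 0.91), ([260.4, 230.2], 0.67)]
holder_hole top [([237.9, 166.4], 0.74), ([353.5, 233.2], 0.68)]
awl_handle scene [([324.0, 243.4], 0.56)]
awl_handle top [([196.3, 182.6], 0.56)]
awl_guard scene [([324.6, 251.1], 0.66)]
awl_guard top [([196.6, 183.3], 0.45)]
rocker3_pad scene [([375.7, 305.9], 0.71), ([323.0, 249.3], 0.53)]
rocker3_pad top [([150.2, 167.5], 0.49)]
hole expected [0.5599 0.0543 0.17  ] [[256.3732 227.3095]] [[240.5836 164.6286]]
org scene 224 203
org top 208 140
org scene 294 218
org top 162 159
```

View pics/c3.png

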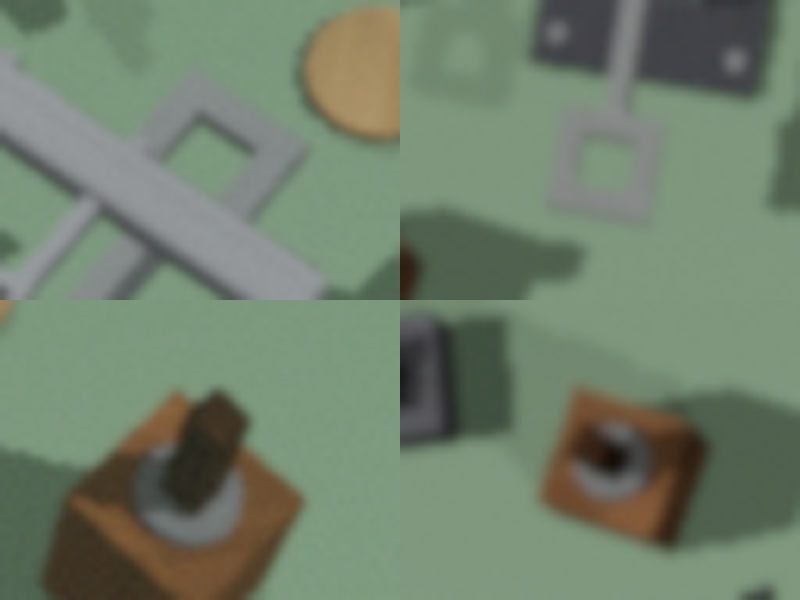

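The arm hangs home: its frame is at top (240.7,165.6) against (240.6,164.6) expected. The awl's flats are parallel to the block's sides. Next I grasp the awl and refine the rocker position.

```bash
cat > s10.py <<'E'
from h import *
AY=-.30;TA=np.radians(15)
for uv,c in(((377.2,306.4),'scene'),((151,167.45),'top')):print('pad',c,onz(c,uv,.064))
for c in('scene','top'):
    im=cv2.imread(f'pics/{c}0.png');g=im.max(2)
    u=proj(c,[.546,.41,.055])[0].astype(int);m=np.zeros_like(g);w=(38,28) if c=='scene' else (24,14)
    sl=np.s_[u[1]-w[1]:u[1]+w[1],u[0]-w[0]:u[0]+w[0]]
    m[sl]=(g[sl]<(52 if c=='scene' else 45))
    n,_,st,ce=cv2.connectedComponentsWithStats(m);print(c,[(s[4],ci.round(1).tolist(),onz(c,ci,.058)[:2].round(4).tolist()) for s,ci in zip(st[1:],ce[1:]) if s[4]>15])
G=np.array([.5,.216,.141])
for s in(1,-1):
    for n,p,y in(('pre',G+[0,0,.12],AY),('grip',G,AY),('press',[.562,.392,.188],AY),('stow',[.5585,.0545,.217],SY),('stowhi',[.5585,.0545,.32],SY)):
        print(s,n,inverse_kinematics(p,ori(y,TA,s)))
E
python3 s10.py
```

```text
pad scene [0.5617 0.39   0.064 ]
pad top [0.5618 0.3878 0.064 ]
scene [(np.int32(134), [365.6, 299.6], [0.5565, 0.3595]), (np.int32(139), [379.0, 303.8], [0.5511, 0.3928]), (np.int32(157), [392.2, 308.8], [0.5479, 0.4264]), (np.int32(132), [405.3, 313.0], [0.5426, 0.4589]), (np.int32(16), [370.5, 320.2], [0.599, 0.3878]), (np.int32(79), [392.7, 327.9], [0.5914, 0.4424])]
top [(np.int32(62), [149.9, 171.5], [0.5474, 0.3927]), (np.int32(56), [159.1, 170.4], [0.5523, 0.3589]), (np.int32(116), [136.9, 172.9], [0.5412, 0.4411])]
1 pre [ 0.3114  0.173  -0.9733  1.9417  0.4286  0.9862  0.4086]
1 grip [ 0.1937  0.3663 -0.8924  2.0487  0.7025  0.8229  0.1476]
1 press [-0.0894  0.6188 -0.9254  1.6516  0.8222  1.1297 -0.0049]
1 stow [ 0.2781  0.1571 -0.5339  2.0066  0.2558  0.7709  1.0215]
1 stowhi [ 0.1848  0.0375 -0.4125  1.8935  0.1319  0.9728  1.139 ]
-1 pre [-1.8749  0.2518  1.4515  2.0189 -0.0924  0.8991 -2.272 ]
-1 grip [-1.6821  0.695   1.3848  2.1227 -0.7576  0.7853 -1.7668]
-1 press [-1.6429  0.9295  1.3681  1.7265 -0.8403  1.0731 -1.9765]
-1 stow [-1.4119  0.4028  1.4197  2.069  -0.4934  0.7965 -1.4619]
-1 stowhi [-0.6923 -0.0015  0.4753  1.9305  0.1122  0.9699 -1.9849]
```

```bash
cat > s11.py <<'E'
from h import *
AY=-.30;TA=np.radians(15);q=ori(AY,TA,1)
G=np.array([.5,.216,.141])
move_ptp(G+[0,0,.12],q)
movel(G,q,.12);pause(.2);print('F',read_ft_force(),read_eef_pos())
move_gripper(0,60);print('gap',read_finger_gap(),'F',read_ft_force(),read_ft_torque())
movel(G+[0,0,.03],q,.06);print('F',read_ft_force(),read_finger_gap())
movel(G+[0,0,.12],q,.12)
movel([.562,.392,.064+.131+.03],ori(AY,TA,1),.15);pause(.2)
print(read_eef_pos(),read_ft_force(),read_time_s())
shot('scene','scene4.png');shot('top','top4.png')
for c in('scene','top'):print(c,[(n,[(np.round(r['at'],1).tolist(),round(r['confidence'],2)) for r in tip_of(c,n)[:2]]) for n in('awl_tip','rocker3_pad')])
e=read_eef_pos();t=[]
for c in('scene','top'):
    im=cv2.imread(f'pics/{c}4.png');tip=e-[0,0,.131];print(c,'tip exp',proj(c,tip)[0],'pad exp',proj(c,[.562,.392,.064])[0])
    u=proj(c,tip)[0];x,y=int(u[0]-32),int(u[1]-24);print('org',x,y);t.append(cv2.resize(im[y:y+48,x:x+64],(400,300),interpolation=2))
cv2.imwrite('pics/c4.png',np.hstack(t))
E
python3 s11.py
```

```text
F [-0.2238 -0.9265 -0.0847] [0.5005 0.2162 0.1418]
gap 0.019667749088126366 F [0.3196 1.1085 1.7382] [ 0.0418  0.2343 -0.0405]
F [ 0.4106  0.2718 -1.4898] 0.019421057504665933
[0.5623 0.3912 0.2253] [ 0.5384  0.0777 -0.9834] 27.1917
scene [('awl_tip', [([380.2, 303.0], 0.68)]), ('rocker3_pad', [([380.8, 306.5], 0.69), ([395.4, 291.9], 0.65)])]
top [('awl_tip', [([149.0, 165.4], 0.58), ([149.3, 166.7], 0.33)]), ('rocker3_pad', [([149.0, 166.5], 0.45), ([242.9, 147.3], 0.39)])]
scene tip exp [381.6093 303.3522] pad exp [377.9225 306.8836]
org 349 279
top tip exp [147.4901 165.8953] pad exp [149.8705 167.3605]
org 115 141
```

View pics/c4.png

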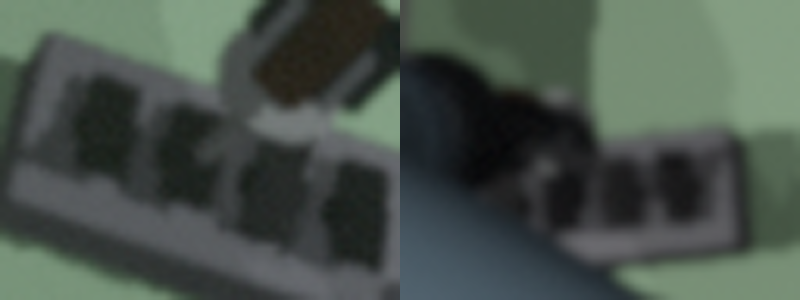

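The tip is at scene (381.6,303.0), where it should be, and it will come down at (378,307), the middle of rocker 3's far half. I press now.

```bash
cat > s12.py <<'E'
from h import *
q=ori(-.30,np.radians(15),1)
b=np.array([.562,.392,.131]);F0=read_ft_force()
for z in [.07,.066,.063,.061,.059,.057,.055,.053,.0515,.050]:
    s=np.clip((.063-z)/.009,0,1)*.002
    movel(b+[s,s*.14,z],q,.04);f=read_ft_force()-F0;print(z,'F',f,'z',read_eef_pos()[2]-.131)
    if f[2]>14:break
pause(.1)
movel(b+[.002,0,.065],q,.06);movel(b+[.002,0,.15],q,.15)
movel(off([.562,.392,.27],0,[-.05,-.12,0]),q,.2)
shot('scene','scene5.png')
im=cv2.imread('pics/scene5.png');cv2.imwrite('pics/c5.png',cv2.resize(im[279:335,345:420],None,fx=6,fy=6,interpolation=2))
print(read_time_s())
E
python3 s12.py
```

```text
0.07 F [ 0.1857  1.2725 -0.2527] z 0.0700352646123987
0.066 F [ 0.4164 -0.0543 -0.5846] z 0.06578981137803047
0.063 F [ 0.2367  0.8578 -0.008 ] z 0.06322370929618584
0.061 F [1.0499 0.6859 0.9938] z 0.06121622172893337
0.059 F [1.1746 0.9002 1.7017] z 0.05918874460856752
0.057 F [2.0895 1.097  2.5921] z 0.05713589039182168
0.055 F [-1.0637  0.6779  6.2184] z 0.05603002155995718
0.053 F [-2.6075 -0.48   11.86  ] z 0.05572195471676236
0.0515 F [-2.8596 -1.7408 15.9052] z 0.05551678626629469
32.2917
```

View pics/c5.png

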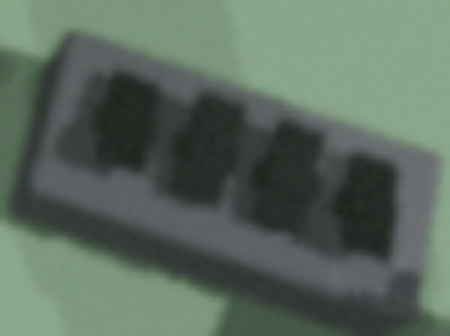

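Rocker 3 now looks like rocker 2 (on), rockers 1 and 4 are unchanged, and the hard stop was felt at 55.5 mm. Next is stowing.

```bash
cat > s13.py <<'E'
from h import *
q=ori(SY,np.radians(15),1)
H=np.array([.5585,.0545,.17])
movel([.50,.2,.335],ori(-.25,np.radians(15),1),.2)
movel(off(H,SY,[-.04,0,.165]),q,.2)
movel(H+[0,0,.131+.02],q,.1);pause(.2)
e=read_eef_pos();print(e,read_time_s())
shot('scene','scene6.png');shot('top','top6.png')
for c in('scene','top'):print(c,[(n,[(np.round(r['at'],1).tolist(),round(r['confidence'],2)) for r in tip_of(c,n)[:3]]) for n in('awl_tip','awl_guard','holder_hole')])
t=[]
for c in('scene','top'):
    im=cv2.imread(f'pics/{c}6.png');print(c,'tip exp',proj(c,e-[0,0,.131])[0],'guard',proj(c,e-[0,0,.046])[0],'hole',proj(c,H)[0])
    u=proj(c,H)[0];x,y=int(u[0]-32),int(u[1]-24);print('org',x,y);t.append(cv2.resize(im[y:y+48,x:x+64],(400,300),interpolation=2))
cv2.imwrite('pics/c6.png',np.hstack(t))
E
python3 s13.py
```

```text
[0.5582 0.0549 0.3214] 34.5667
scene [('awl_tip', [([260.5, 223.7], 0.73)]), ('awl_guard', [([258.3, 200.8], 0.6)]), ('holder_hole', [([180.8, 135.5], 0.88), ([260.4, 227.6], 0.55)])]
top [('awl_tip', [([364.4, 171.3], 0.18)]), ('awl_guard', []), ('holder_hole', [([354.0, 234.8], 0.86)])]
scene tip exp [257.0838 222.7904] guard [257.6351 203.9871] hole [256.7374 226.8707]
org 224 202
top tip exp [240.0924 164.0369] guard [238.7893 158.9708] hole [240.5099 165.0521]
org 208 141
```

View pics/c6.png

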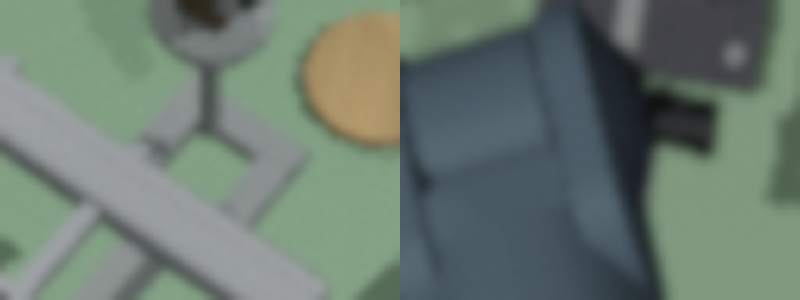

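The tip is at scene (256.6,222.0), as expected, above the hole opening. I check the hole centre against its visible corners (226… crop top (201,112), right (258,155)) and then lower.

```bash
cat > s14.py <<'E'
from h import *
H=np.array([.5585,.0545,.17])
for d in([-.014,-.014,0],[-.014,.014,0],[.014,-.014,0],[-.028,-.028,0],[-.028,.028,0]):
    print(d,(proj('scene',off(H,SY,d))[0]-[224,202]+.5)*6.25)
E
python3 s14.py
```

```text
[-0.014, -0.014, 0] [200.1065 113.1082]
[-0.014, 0.014, 0] [259.2721 152.0495]
[0.014, -0.014, 0] [156.0117 165.0883]
[-0.028, -0.028, 0] [192.6498  68.663 ]
[-0.028, 0.028, 0] [310.6131 145.5384]
```

```bash
cat > s15.py <<'E'
from h import *
q=ori(SY,np.radians(15),1)
H=np.array([.5585,.0545,.0]);F0=read_ft_force()
for z in [.31,.30,.29,.28,.27,.26,.25,.24,.23,.224,.221,.219,.2175,.216,.2145,.213]:
    movel(H+[0,0,z],q,.06);f=read_ft_force()-F0
    if z<.225 or np.linalg.norm(f)>2.5:print(z,'F',f,read_eef_pos())
    if np.linalg.norm(f)>5:break
print(read_time_s())
E
python3 s15.py
```

```text
0.224 F [0.6792 0.7769 0.1332] [0.5581 0.0544 0.2234]
0.221 F [ 0.3364 -0.4643  1.8298] [0.5584 0.0545 0.2208]
0.219 F [-0.1041 -0.2361  1.5331] [0.5584 0.0545 0.2189]
0.2175 F [0.7893 0.3613 0.4431] [0.5584 0.0545 0.2174]
0.216 F [ 0.2367 -0.0331  1.1291] [0.5584 0.0545 0.2158]
0.2145 F [ 0.4623 -0.1624 -0.0192] [0.5584 0.0545 0.2143]
0.213 F [0.3676 0.4053 0.7709] [0.5584 0.0544 0.2128]
39.5833
```

```bash
cat > s16.py <<'E'
from h import *
q=ori(SY,np.radians(15),1)
H=np.array([.5585,.0545,.0]);F0=np.array([.5,.1,-1.])
for z in np.arange(.2118,.204,-.001):
    movel(H+[0,0,z],q,.03);f=read_ft_force()-F0
    print(round(z,4),'F',f,read_eef_pos()[2])
    if f[2]>3.5:break
shot('scene','scene7.png')
im=cv2.imread('pics/scene7.png');cv2.imwrite('pics/c7.png',cv2.resize(im[180:255,215:315],None,fx=6,fy=6,interpolation=2))
print('guard exp',proj('scene',H+[0,0,.17]),read_time_s())
E
python3 s16.py
```

```text
0.2118 F [-2.1837 -0.0927  0.998 ] 0.21216331451892395
0.2108 F [-4.8137 -0.3075  7.1934] 0.2118174406258117
guard exp [[256.7374 226.8707]] 40.1333
```

View pics/c7.png

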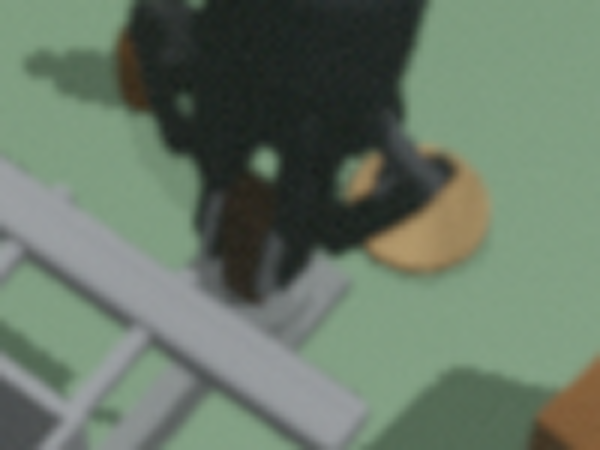

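The guard rests on the frame, with contact felt at 0.212. I let go and back out along the tool axis.

```bash
cat > s17.py <<'E'
from h import *
TA=np.radians(15);q=ori(SY,TA,1)
H=np.array([.5585,.0545,.2118])
movel(H,q,.02)
move_gripper(.06,40);pause(.2);print(read_ft_force(),read_finger_gap())
d=np.array([-np.sin(TA),0,np.cos(TA)])
movel(off(H,SY,.06*d),q,.06);movel(off(H,SY,.09*d+[-.1,0,0]),q,.15);movel(off(H,SY,.09*d+[-.19,.0,0.02]),q,.2)
pause(.5);print(read_eef_pos(),read_ft_force())
for c in('scene','top'):
    shot(c,c+'8.png');print(c,[(n,[(np.round(r['at'],1).tolist(),round(r['confidence'],2)) for r in tip_of(c,n)[:3]]) for n in('awl_guard','awl_handle','holder_hole')])
G=np.array([.5585,.0545,.17])
t=[]
for c in('scene','top'):
    print('exp guard',proj(c,G)[0],'handle',proj(c,G+[0,0,.041])[0])
    im=cv2.imread(f'pics/{c}8.png');u=proj(c,G)[0];x,y=int(u[0]-32),int(u[1]-24);t.append(cv2.resize(im[y:y+48,x:x+64],(400,300),interpolation=2))
s=cv2.imread('pics/scene8.png')
cv2.imwrite('pics/c8.png',np.vstack([np.hstack(t),cv2.resize(s[95:345,100:440],(800,588))[:, :][288:588]*1]))
print(read_time_s())
E
python3 s17.py
```

```text
[-0.4098 -0.4466 -0.2443] 0.05966502735747164Traceback (most recent call last):
  File "s17.py", line 7, in <module>
    movel(off(H,SY,.06*d),q,.06);movel(off(H,SY,.09*d+[-.1,0,0]),q,.15);movel(off(H,SY,.09*d+[-.19,.0,0.02]),q,.2)
                                                                        ~~~~~^^^^^^^^^^^^^^^^^^^^^^^^^^^^^^^^^^^^^
bench.MotionError: the arm cannot follow that straight line within its joint ranges
```

The arm is already clear of the awl, so I only take the checks here.

```bash
sed -i '/^movel(H,q/d;/^move_gripper/d;/^movel(off/d' s17.py; python3 s17.py
```

```text
[0.4366 0.0723 0.2986] [-0.1915 -0.1389 -0.5222]
scene [('awl_guard', [([256.4, 226.1], 0.76), ([223.7, 291.1], 0.26)]), ('awl_handle', [([255.7, 219.6], 0.88), ([120.5, 189.6], 0.34)]), ('holder_hole', [([178.2, 133.5], 0.81), ([259.8, 226.8], 0.61), ([284.3, 216.5], 0.34)])]
top [('awl_guard', [([238.8, 164.6], 0.55)]), ('awl_handle', [([239.2, 166.9], 0.54), ([201.5, 138.5], 0.37)]), ('holder_hole', [([352.4, 233.1], 0.83)])]
exp guard [256.7374 226.8707] handle [256.9724 218.5576]
exp guard [240.5099 165.0521] handle [239.929  162.7732]
43.9917
```

View pics/c8.png

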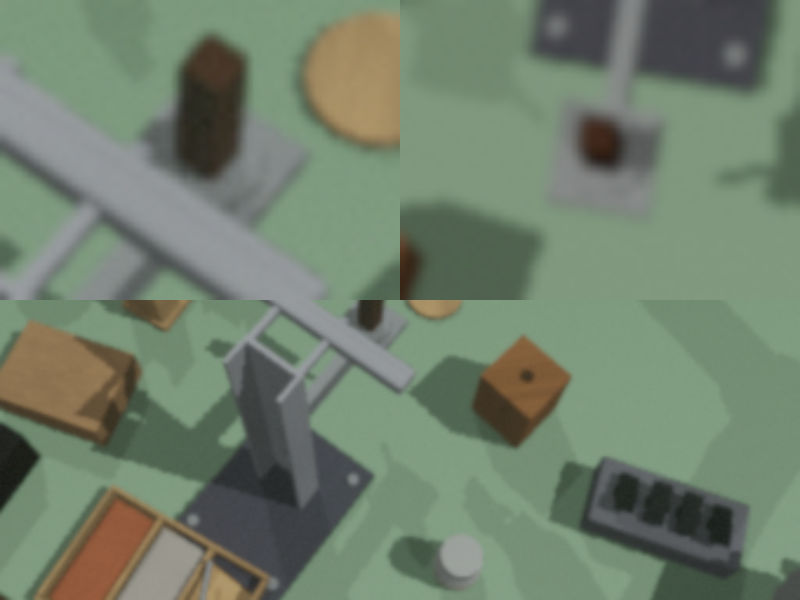

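The awl stands upright with its guard flat on the frame: guard at scene (256.4,226.1) against (256.7,226.9) expected. The arm is still home, the rocker is on, and the gripper is clear. I hand in.

```bash
python3 -c "
from bench import *
print(sign_off(),read_time_s())"
```

```text
the job is handed in; nothing more can be done
the job is handed in; nothing more can be done
```

I hung the steel arm in the upper two slots, switched on the second rocker from the right with the awl, and stowed the awl in the arm's square hole. The job was handed in at about 44 s of the 72 s allowed; the hand-in reports no verdict.

**Hanging the arm:** The hooks went in without snagging. The plate met the upright within 2 mm of the expected place, and the hooks bottomed 2.3–2.6 mm above the commanded home height, where about 2 mm was expected from the grip. After release, the frame showed within about 1 px of where it should be.

**Rocker:** It reached a hard stop with the awl tip at 55.5 mm, with up to 16 N pressed on it. The picture afterwards shows rocker 3 looking like rocker 2 (on). Rockers 1, 2 and 4 look unchanged.

**Awl:** It hangs upright with its guard on the frame. The guard was within 1 px of the expected spot in the scene view and about 2 px in the top view. The guard met the frame about 4 mm lower at the gripper than planned, so the awl had probably slid a little in the grip while pressing.

**What went wrong or disagreed:**
- The last stretch of the retreat raised a `MotionError` and did not run. The gripper was already clear of everything, with under 1 N on the wrist, so I left it there.
- My first automatic edge fits of the holder and the box were unreliable. I replaced them with corner fits and checked those against the pictures.
- The networks also reported the pink look-alike as the holder, and I rejected it.
- I saw no shifted bystanders in the pictures, but I did not measure all of them again at the end. The tub and the dropper were not in the last crop.

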